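# Tilt the long ruler out of the notions case

## Task

On the sewing table, lift the loose cover straight up off its two pins on the wooden notions case, lay it flat, handle up, centred on the thin grey cutting mat and let go of it. Then reach through the case's opening, take the wooden ruler and tilt it so that its end on the opening side comes up out of the opening first while the other end is still under the fixed deck, and draw it out slantwise without prying against the case. Finish while still holding the ruler in the gripper: level, still, touching nothing else, a good hand's breadth (10 cm) above the top of the case; leave the other things on the table where they are.

Things in the scene. Friction and masses are not known exactly. Their poses are not given: they have to be found in the camera images.
- case: Long mid-brown wooden notions case fixed to the table, outside 116 (its x) x 321 (its y) x 69 mm high. Origin at table level under the middle of the inside; y along its length, z up. Inside: x -50 to +50, y -145 to +145 mm, floor at z = 8. Side walls 8 mm thick; solid end block at y -168 to -145, full height.
- case_window (a point): Centre of the opening in the case's top, 69 mm above the table, at y = -55 mm in the case; axes as the case's. The opening is 100 mm wide (x) and 180 mm long (case y -145 to +35).
- case_deck (a point): Centre of the top of the fixed deck that roofs the rest of the case (y = +35 to +145 mm in the case), 6 mm thick, underside 63 mm above the table.
- case_floor (a point): Middle of the case's inner floor (8 mm above the table). Two battens cross the floor at y = -100 and +100 mm, 10 mm wide, 10 mm high; the ruler rests on them.
- pin_front (a point): Foot of the brass pin on the end block, at y = -153.5 mm in the case, 69 mm above the table. Diameter 6 mm, 11 mm tall.
- pin_back (a point): Foot of the like brass pin on the deck, at y = +57.5 mm in the case.
- cover: Loose plywood cover, 110 (its x) x 240 (its y) x 6 mm, 0.15 kg or so, with a 9.5 mm round hole near each end for the case's pins. It starts on the pins, over the opening, its y along the case's. In the middle of its top stands a wooden handle block 16 (x) x 70 (y) mm, 28 mm high. Origin at the centre of its underside, z up through the handle.
- cover_handle (a point): Point on the cover's axis inside the handle block, 24 mm above the cover's underside (the handle's top is at 34 mm); axes as the cover's. Grip the block across its 16 mm width.
- mat: Thin grey cutting mat fixed flat on the table beside the case, 170 (its x) x 260 (its y) x 3 mm. Origin at the centre of its underside. The case and the mat may stand either way round, left or right.
- ruler: Pale wooden ruler, 26 (its x) x 260 (its y) x 8 mm, 0.05 kg or so, black graduation strokes on top. It starts flat on the battens inside the case, along the case's y, under the cover and, at its +y end, under the deck. Origin at the centre of its underside, z up.
- ruler_front (a point): Middle of the ruler's -y end face (the end in the opening), 130 mm from its middle, at half thickness.
- ruler_back (a point): Middle of the ruler's +y end face (the end under the deck), 130 mm from its middle, at half thickness.
- spool_a: Standing spool of red thread, diameter 40 mm, 74 mm high; origin at its foot. To be left alone.
- spool_b: Standing spool of blue thread, diameter 40 mm, 74 mm high; origin at its foot. To be left alone.
- tape_case: Round grey tape-measure case lying flat, diameter 58 mm, 23 mm high; origin at its foot. To be left alone.
- bobbin: Small steel bobbin, diameter 21 mm, 12 mm high, standing on the case's fixed deck near its +y end; origin at its foot. To be left alone.
- snips: Blue thread snips lying flat, about 145 mm long, 34 mm wide, 9 mm high; origin at the middle underneath. To be left alone.
- button_jar: Green glass jar with a steel cap, diameter 64 mm, 85 mm high; origin at its foot. To be left alone.
- pin_dish: Steel dish, diameter 90 mm, 25 mm high; origin at its foot. To be left alone.

How it is judged:
On the way, in this order (a step that is already met when the one before it is completed fails the run):
1. the cover lies flat on the cutting mat, let go (horizontal distance between cover and mat below 0.06 m and height (world z) of cover below 0.012 m and angle between cover's own z axis and vertical below 0.08 rad and linear speed of cover below 0.03 m/s and contact force between the fingers and cover below 0.1 N), for 0.2 s.
2. the ruler slants through the opening: front end above the case's top, back end still under the deck (z of ruler_front in the frame of case above 0.072 m and z of ruler_back in the frame of case below 0.063 m and y of ruler_back in the frame of case above 0.035 m and contact force between the fingers and ruler above 0.5 N), for 0.05 s.
At the end, for the whole second after the job is handed in: The gripper (over 1 N) holds the ruler still (0.03 m/s), middle and ends over 139 mm above the table, level within 0.3 rad, off case and cover; the cover lies at rest, let go and flat (0.08 rad) on the mat, centres within 60 mm (all of step 1 and height (world z) of each of ruler_front, ruler_back, ruler above 0.139 m and angle between ruler's own z axis and vertical below 0.3 rad and linear speed of ruler below 0.03 m/s and contact force between the fingers and ruler above 1 N and contact force between ruler and case below 0.1 N and contact force between ruler and cover below 0.1 N); the arm keeps its last pose, push and grip.
It fails at once if a bystander is pushed more than 30 mm (distance of any of spool_a, spool_b, tape_case, bobbin, snips, button_jar, pin_dish from where it was at the start of the episode above 0.03 m).
It fails at once if the ruler is pried against the case with more than 25 N (contact force between ruler and case above 25 N).
It also fails if it takes over 61 s, if anything falls off the work surface, if the arm or the gripper's body presses on something with over 40 N, if the wrist force passes 120 N, or if a joint passes its speed limit or range.

## Robot

A 7-joint arm with a two-finger parallel gripper is mounted at the origin on the work surface. World frame = base frame: x ahead of the robot, y to its left, z up, the work surface at z = 0. Lengths are in m, angles in rad, forces in N, time in s.
With the tool pointing down it reaches from about 0.4 to 0.9 m from the base axis. Payload 5.6 kg.
Tool frame: the origin (TCP) lies between the finger pads; the fingertips stand 14 mm ahead of it and the grasp point (between the pads) lies 5 mm behind it; z points along the fingers, y is the line along which they close (so a half turn about z gives the same grasp; the last joint's range is limited). The gripper opens to 92 mm and grips with 3 to 60 N. Pads are 20 mm wide; open, the fingers measure 128 mm over their backs; the gripper's body (75 mm by 189 mm) begins 69 mm behind the grasp point.
Start: joints at [-1.208, 0.468, -0.012, 1.603, 0.006, 1.071, -0.056], TCP at [0.257, 0.597, 0.198] pointing down, gripper open.
Joint ranges: [-2.53, 2.53], [-0.31, 2.02], [-1.57, 1.55], [0.28, 2.44], [-1.29, 4.43], [0.15, 1.84], [-2.92, 2.92]. Speed limits (rad/s): [2.57, 2.57, 3.14, 3.14, 3.14, 3.14, 3.14].

## Interface

Orientations are given as a unit quaternion [w, x, y, z].
In Python, from rig import r gives the robot as it stands.
- The arm moves only by the shell command python3 -m crank 'ROWS' [OPENING] [FORCE]. ROWS is JSON, a list of rows, each a list of 2 entries, a list of its own where there are three numbers: the shift along the tool's x, y, z in m, then the turn, a rotation vector about the tool's x, y, z in rad. A call has 1 to 20 rows; each row shifts and turns the commanded pose from where the row before left it, along the tool's axes as they then stand; what a row does not reach is not made up. A row lasts 1/10 s, in which the tool goes at most 50 mm and 8.59 degrees, less where a joint would pass 70% of its speed; a pose out of reach is approached as far as the arm can. A call with a gripper value outside its range is refused whole. OPENING is the opening, from 0 (shut) to 1 (fully open), set as the call begins (- or left out, the last holds). The fingers move at their own pace and stop on an object; FORCE is the grip in N (left out, the last holds). Time passes only in rows, so rows that do not move let the fingers close. It gives the time, the measured TCP pose, the force, the opening and the grip force at its end, in the units of the state.
- r.sense(): the state, without advancing time (a new reading comes with each control period).
- r.grab_frame(name): name is "scene" or "side" or "wrist"; returns a dict with "image" (480x640x3 uint8, red, green, blue), "depth" (480x640 float32, m along the optical axis (not along the pixel's ray), 0 where there is no reading), "intrinsics" (3x3 intrinsics, pixels), "dist" ([k1, k2, p1, p2, k3] as OpenCV has them; the pictures are not rectified), "R" (3x3) and "t" (3): a world point X has camera coordinates R X + t. Camera axes: x right, y down, z forward; pixel columns grow to the right and rows downward; lengths in m; the calibration is good to about 2 mm. A picture is of the moment at which its call begins.
- r.finish_job(): hands the job in; it is judged then, once.
The state is a dict: "time_s": time; "q": joint angles; "qd": joint speeds; "effort": joint torques, N m; "eef_pos": TCP position; "tool_rot": TCP orientation; "ft_force": force on the tool from outside, world axes, zero at the start; "moment": the same for the moment, N m; "opening": finger opening in m; "gripper_force": force on a finger pad.
Only numpy, scipy, OpenCV 4.12 (cv2) and the standard library are available. Lean on these libraries where they do the work, as an engineer would, in place of code of your own. Each camera call takes 0.05 s, during which the arm holds its last target. There are 200 camera calls.

## Working session

There is one attempt and no reset: what is moved stays moved. The work goes in short steps, Python scripts to look and compute and a shell command to move; the robot and the scene stay as the last step left them, time stands still between calls to the robot, and variables do not carry over. Pictures are saved under pics/ and viewed, at most 10 in all, crops included, and the job is handed in when it is done.

```bash
mkdir -p pics
cat > h.py <<'E'
from rig import r
import numpy as np, cv2
def pts(f):
    h,w=f["depth"].shape
    u,v=np.meshgrid(np.arange(w),np.arange(h))
    p=cv2.undistortPoints(np.stack([u,v],-1).reshape(-1,1,2).astype(np.float64),np.array(f["intrinsics"]),np.array(f["dist"])).reshape(h,w,2)
    d=f["depth"][...,None]
    c=np.concatenate([p*d,d],-1)
    return (c-np.array(f["t"]))@np.array(f["R"])
def save(f,n): cv2.imwrite(f"pics/{n}.png",f["image"][:,:,::-1])
E
python3 - <<'E'
from h import *
s=r.sense(); print(s)
for n in("scene","side"):
    f=r.grab_frame(n); save(f,n+"0"); np.savez(n+"0.npz",**{k:np.array(v) for k,v in f.items()})
    print(n, -np.array(f["R"]).T@np.array(f["t"]), (f["depth"]>0).mean())
E
```

```text
{'time_s': 0.0, 'q': array([-1.20803417,  0.46841622, -0.01161561,  1.60363821,  0.00596697,
        1.07144604, -0.05630506]), 'qd': array([-2.77997011e-04, -8.72691102e-04, -7.01580707e-05, -4.57512264e-04,
        1.45937620e-03,  1.72984272e-03,  3.11402503e-04]), 'effort': array([-2.53887765e-04, -5.20579755e+01, -1.27791203e-02, -2.43736017e+01,
       -5.66392997e-02,  1.74775795e-02,  1.71943079e-04]), 'eef_pos': array([0.25636382, 0.59660488, 0.19660904]), 'tool_rot': array([-1.42285257e-04,  2.01527997e-01,  9.79482307e-01, -9.25699851e-04]), 'ft_force': array([0.06117302, 0.29536021, 0.22775894]), 'moment': array([0.0183123 , 0.04022115, 0.01158263]), 'gripper_force': 0.0, 'opening': 0.09192487861384743}
scene [ 0.99641727 -0.2220775   0.92984865] 0.9959342447916667
side [ 0.4692135  -0.75276787  0.57216554] 0.99587890625
```

View pics/scene0.png

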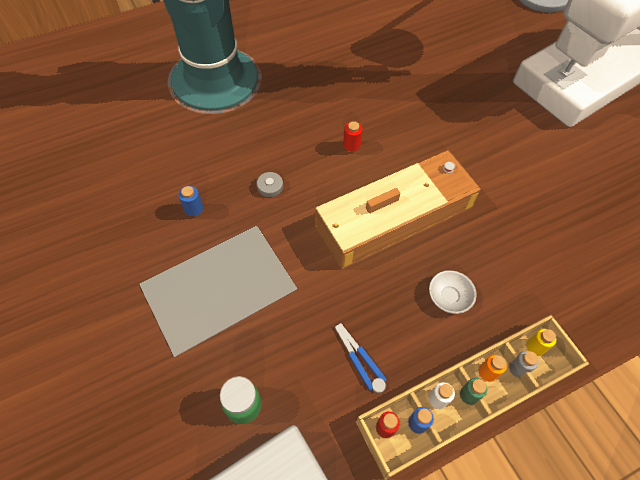

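View pics/side0.png

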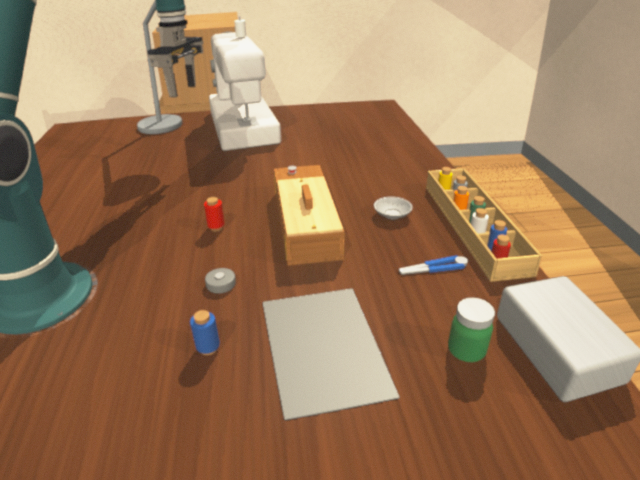

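The scene view shows the cover handle at about (383,199), the deck and bobbin at about (449,168), and the mat at about (218,290). The side view agrees.

Run:
```python
from h import *
def rect(P,m,zr,name):
    m=m&(P[...,2]>zr[0])&(P[...,2]<zr[1])
    n,l,st,_=cv2.connectedComponentsWithStats(m.astype(np.uint8)); i=1+st[1:,4].argmax()
    q=P[l==i]; (c,s,a)=cv2.minAreaRect((q[:,:2]*1000).astype(np.float32))
    b=cv2.boxPoints((c,s,a)); e=[b[1]-b[0],b[2]-b[1]]; e=max(e,key=np.linalg.norm)
    print(name,len(q),"c",np.round(c,1),"size",np.round(s,1),"yaw long",round(np.degrees(np.arctan2(e[1],e[0])),2),"z",np.round(np.median(q[:,2])*1000,1))
for n,win in(("scene",(140,270,310,490)),("side",(160,270,270,345))):
    f=dict(np.load(n+"0.npz")); P=pts(f); im=f["image"]
    w=np.zeros((480,640),bool); w[win[0]:win[1],win[2]:win[3]]=1
    rect(P,w,(.070,.081),"cover+deck")
    hsv=cv2.cvtColor(im,cv2.COLOR_RGB2HSV)
    yel=w&(hsv[...,2]>190)
    rect(P,yel,(.070,.081),"cover")
    rect(P,w,(.1,.115),"handle")
    rect(P,w,(.0715,.5),"case all")
    gray=(hsv[...,1]<60)&(hsv[...,2]>90)&(hsv[...,2]<200)
    rect(P,gray,(-.004,.009),"mat")
    for nm,lo,hi in(("red",(0,200,90),(6,255,255)),("blue",(105,150,60),(125,255,255)),):
        mm=cv2.inRange(hsv,lo,hi)>0; q=P[mm&(P[...,2]>.02)&(P[...,2]<.09)]
        print(nm,len(q),np.round(np.median(q,0),3)if len(q) else 0)
```

```text
cover+deck 5257 c [551.6 153.9] size [114.4 244.6] yaw long -88.34 z 73.8
cover 5196 c [551.6 154. ] size [114.4 244.4] yaw long -88.34 z 73.8
handle 197 c [552.7 151.4] size [16.3 69.1] yaw long -88.36 z 101.8
case all 5251 c [552.1 152.3] size [113.  241.6] yaw long -88.77 z 74.1
mat 10575 c [ 537.3 -201.2] size [173.1 259.7] yaw long -85.14 z 2.5
red 545 [0.364 0.183 0.057]
blue 212 [ 0.366 -0.171  0.061]
cover+deck 2685 c [551.6 158. ] size [115.1 255.8] yaw long -88.7 z 75.6
cover 2650 c [552.6 158.1] size [113. 256.] yaw long -88.87 z 75.6
handle 112 c [551.7 151.2] size [16.  66.3] yaw long -88.93 z 103.7
case all 2822 c [551.9 152.7] size [111.7 245.6] yaw long -88.33 z 75.8
mat 4673 c [ 536.9 -200.4] size [169.1 262.6] yaw long -84.54 z 3.2
red 476 [0.355 0.184 0.05 ]
blue 76 [ 0.359 -0.195  0.065]
```

```bash
cat >> h.py <<'E'
from scipy.spatial.transform import Rotation as Ro
def tool(): 
    s=r.sense(); w,x,y,z=s["tool_rot"]; return np.array(s["eef_pos"]),Ro.from_quat([x,y,z,w]),s
def down(yaw,lean=0):
    "tool y = case x (yaw deg), z down; lean deg about case -x"
    c=Ro.from_euler("z",yaw,degrees=True)
    A=np.array([[0,1,0],[1,0,0],[0,0,-1]]).T.astype(float)  # cols: tool x=+y, tool y=+x, z=-z
    return c*Ro.from_euler("x",-lean,degrees=True)*Ro.from_matrix(A)
def go(p,yaw,lean=0):
    "remaining turn (tool rotvec now), then shift in the axes after that turn"
    P,R,s=tool(); T=down(yaw,lean)
    print("t",round(s["time_s"],2),"pos",P.round(4),"turn",(R.inv()*T).as_rotvec().round(4),"shift after turn",T.inv().apply(np.array(p)-P).round(4))
    print("F",s["ft_force"].round(1),"open",round(s["opening"],4),"grip",round(s["gripper_force"],1))
E
python3 -c "
from h import *
go([.552,.1515,.15],1.5)"
```

```text
t 0.1 pos [0.2564 0.5967 0.1968] turn [-1.3000e-03  9.0000e-04  1.1387e+00] shift after turn [-0.4528  0.2838  0.0468]
F [0.3 0.  0.2] open 0.0921 grip 0.0
```

```bash
python3 -m crank '[[[0,0,0],[0,0,0.1265]],[[0,0,0],[0,0,0.1265]],[[0,0,0],[0,0,0.1265]],[[0,0,0],[0,0,0.1265]],[[0,0,0],[0,0,0.1265]],[[0,0,0],[0,0,0.1265]],[[0,0,0],[0,0,0.1265]],[[0,0,0],[0,0,0.1265]],[[0,0,0],[0,0,0.1265]],[[-0.02,0.012,0],[0,0,0]],[[-0.03,0.02,0],[0,0,0]],[[-0.04,0.025,0],[0,0,0]],[[-0.04,0.025,0],[0,0,0]],[[-0.04,0.025,0],[0,0,0]],[[-0.04,0.025,0],[0,0,0]],[[-0.04,0.025,0],[0,0,0]],[[-0.04,0.025,0],[0,0,0]],[[-0.04,0.025,0],[0,0,0]],[[-0.04,0.025,0],[0,0,0]],[[-0.03,0.02,0],[0,0,0]]]' 1 20
python3 -c "
from h import *
go([.552,.1515,.15],1.5)"
```

```text
time_s: 2.1
eef_pos: [0.5202, 0.2008, 0.1976]
tool_rot: [0.0, 0.699, 0.716, -0.0]
ft_force: [0.2, -0.0, -0.2]
opening: 0.0921
gripper_force: 0.0
t 2.1 pos [0.5202 0.2008 0.1976] turn [ 0.0001  0.0007 -0.0022] shift after turn [-0.0502  0.0305  0.0476]
F [ 0.2 -0.  -0.2] open 0.0921 grip 0.0
```

```bash
python3 -m crank '[[[-0.025,0.015,0],[0,0,0]],[[-0.02,0.011,0.01],[0,0,0]],[[-0.008,0.006,0.02],[0,0,0]],[[0,0,0.017],[0,0,0]],[[0,0,0],[0,0,0]],[[0,0,0],[0,0,0]],[[0,0,0],[0,0,0]]]'
python3 -c "
from h import *
go([.552,.1515,.093],1.5)
f=r.grab_frame('wrist'); save(f,'w1'); P=pts(f)
m=(P[...,2]>.095)&(P[...,2]<.112)&(f['depth']>0)
n,l,st,_=cv2.connectedComponentsWithStats(m.astype(np.uint8))
for i in range(1,n):
  if st[i,4]>300:
    q=P[l==i]; print(st[i],q.mean(0).round(4),cv2.minAreaRect((q[:,:2]*1000).astype(np.float32)))
"
```

```text
time_s: 2.8
eef_pos: [0.5529, 0.1524, 0.1515]
tool_rot: [0.0, 0.697, 0.717, 0.001]
ft_force: [0.5, -0.2, 0.2]
opening: 0.0922
gripper_force: 0.0
t 2.8 pos [0.5529 0.1524 0.1515] turn [ 0.0012 -0.0006  0.0009] shift after turn [-0.0009 -0.0009  0.0585]
F [ 0.5 -0.2  0.2] open 0.0922 grip 0.0
[ 300  192   27  110 2768] [0.551  0.1561 0.103 ] ((551.0287475585938, 154.0314178466797), (15.816636085510254, 69.6639633178711), 1.4373207092285156)
```

View pics/w1.png

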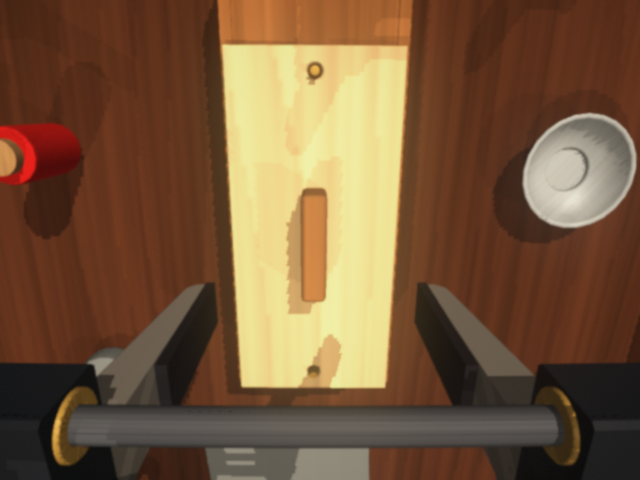

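The wrist view shows the handle at (313,245), midway between the fingers and parallel to them. I'll descend and grip.

```bash
python3 -m crank '[[[0,-0.001,0.015],[0,0,0]],[[0,0,0.015],[0,0,0]],[[0,0,0.015],[0,0,0]],[[0,0,0.01],[0,0,0]],[[0,0,0.003],[0,0,0]],[[0,0,0],[0,0,0]],[[0,0,0],[0,0,0]]]'
python3 -m crank '[[[0,0,0],[0,0,0]],[[0,0,0],[0,0,0]],[[0,0,0],[0,0,0]],[[0,0,0],[0,0,0]],[[0,0,0],[0,0,0]],[[0,0,0],[0,0,0]],[[0,0,0],[0,0,0]],[[0,0,0],[0,0,0]],[[0,0,0],[0,0,0]],[[0,0,0],[0,0,0]]]' 0 30
```

```text
time_s: 3.55
eef_pos: [0.5519, 0.1518, 0.0929]
tool_rot: [0.0, 0.698, 0.716, 0.0]
ft_force: [-0.6, 0.6, -0.7]
opening: 0.0919
gripper_force: 0.0
time_s: 4.55
eef_pos: [0.5515, 0.1518, 0.0926]
tool_rot: [0.0, 0.698, 0.716, -0.0]
ft_force: [0.6, 0.5, -0.4]
opening: 0.0141
gripper_force: 0.0
```

```bash
python3 -m crank '[[[0,0,0],[0,0,0]],[[0,0,0],[0,0,0]],[[0,0,0],[0,0,0]],[[0,0,-0.003],[0,0,0]],[[0,0,-0.005],[0,0,0]],[[0,0,0],[0,0,0]]]'
```

```text
time_s: 5.15
eef_pos: [0.5522, 0.152, 0.1015]
tool_rot: [0.0, 0.698, 0.716, 0.001]
ft_force: [0.3, 0.2, -0.3]
opening: 0.0009
gripper_force: 0.0
```

```bash
python3 -c "
from h import *
f=r.grab_frame('wrist'); f2=r.grab_frame('side')
cv2.imwrite('pics/a.png',np.hstack([cv2.resize(f['image'],(400,300)),cv2.resize(f2['image'][140:300,220:430],(400,300))])[:,:,::-1])
P=pts(f);m=(P[...,2]>.095)&(P[...,2]<.112)&(f['depth']>0)
n,l,st,_=cv2.connectedComponentsWithStats(m.astype(np.uint8))
for i in range(1,n):
  if st[i,4]>300:
    q=P[l==i]; print(st[i],q.mean(0).round(4),cv2.minAreaRect((q[:,:2]*1000).astype(np.float32)))
"
```

```text
[ 298  211   34   73 2296] [0.5507 0.1726 0.1029] ((550.770751953125, 170.61434936523438), (15.963994026184082, 36.8785285949707), 1.7094743251800537)
```

View pics/a.png

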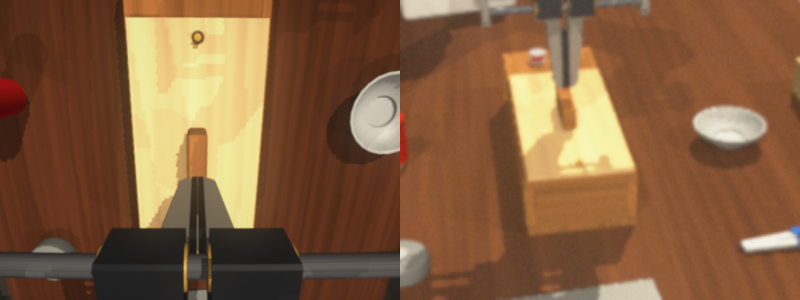

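The wrist crop shows the closed fingers at about (197,190), in front of the handle. The side crop shows almost the whole handle below the tips. So the tips seem to have closed above the handle, even though the reported TCP z was 0.093. I'll measure the real tip height.

Run:
```python
from h import *
print(r.sense()["q"].round(4), tool()[0])
for n in("side","scene"):
    f=r.grab_frame(n); P=pts(f); f0=np.load(n+"0.npz")
    new=np.abs(f["depth"]-f0["depth"])>.012
    m=new&(abs(P[...,0]-.552)<.08)&(abs(P[...,1]-.152)<.06)&(P[...,2]>.085)&(P[...,2]<.3)&(f["depth"]>0)
    q=P[m]; print(n,len(q))
    for lo in np.arange(.085,.22,.01):
        k=q[(q[:,2]>=lo)&(q[:,2]<lo+.01)]
        if len(k)>3: print(round(lo,3),len(k),k.min(0).round(3),k.max(0).round(3),np.median(k,0).round(3))
```

```text
[-0.6311  0.4708  0.3891  1.8973 -0.2383  0.8178 -0.0899] [0.5516989  0.15190827 0.10092525]
side 3090
0.115 27 [0.542 0.14  0.119] [0.563 0.146 0.125] [0.553 0.143 0.121]
0.125 60 [0.538 0.138 0.125] [0.566 0.159 0.135] [0.551 0.141 0.131]
0.135 60 [0.537 0.138 0.135] [0.566 0.15  0.144] [0.552 0.141 0.14 ]
0.145 66 [0.536 0.137 0.145] [0.566 0.157 0.155] [0.55  0.141 0.15 ]
0.155 76 [0.535 0.135 0.155] [0.569 0.146 0.165] [0.552 0.141 0.16 ]
0.165 77 [0.534 0.136 0.165] [0.569 0.155 0.175] [0.552 0.141 0.17 ]
0.175 87 [0.533 0.137 0.175] [0.569 0.161 0.185] [0.551 0.141 0.18 ]
0.185 74 [0.533 0.136 0.185] [0.571 0.153 0.195] [0.556 0.14  0.19 ]
0.195 70 [0.522 0.135 0.195] [0.581 0.153 0.204] [0.556 0.139 0.2  ]
0.205 93 [0.473 0.115 0.205] [0.632 0.181 0.215] [0.557 0.121 0.212]
0.215 471 [0.473 0.116 0.215] [0.632 0.177 0.225] [0.55  0.125 0.221]
scene 2718
0.115 27 [0.54  0.14  0.116] [0.565 0.16  0.125] [0.556 0.142 0.121]
0.125 44 [0.541 0.139 0.126] [0.567 0.159 0.135] [0.56  0.141 0.131]
0.135 54 [0.537 0.139 0.135] [0.568 0.159 0.145] [0.563 0.141 0.141]
0.145 50 [0.537 0.139 0.145] [0.568 0.157 0.155] [0.557 0.141 0.151]
0.155 48 [0.537 0.139 0.155] [0.569 0.152 0.165] [0.559 0.141 0.16 ]
0.165 26 [0.538 0.139 0.165] [0.57  0.161 0.174] [0.567 0.14  0.168]
0.175 15 [0.564 0.14  0.175] [0.572 0.158 0.185] [0.57  0.141 0.178]
0.195 9 [0.58  0.143 0.198] [0.582 0.165 0.205] [0.581 0.147 0.203]
0.205 105 [0.472 0.117 0.205] [0.632 0.173 0.215] [0.548 0.123 0.211]
0.215 405 [0.472 0.117 0.215] [0.632 0.177 0.225] [0.576 0.126 0.221]
```

The measured tips are at z ≈ 0.117 and the gripper body starts at 0.205. Both give a true TCP z of 0.131 against a reported 0.101, so the pose readout is 30 mm low in z and correct in x and y. From here I'll use true z = reported + 0.030 and check it with the cameras. Next I'll reopen, go down to a reported z of 0.064 and grip.

```bash
python3 -m crank '[[[0,0,0],[0,0,0]],[[0,0,0],[0,0,0]],[[0,0,0],[0,0,0]],[[0,0,0],[0,0,0]],[[0,0,0],[0,0,0]],[[0,0,0],[0,0,0]],[[0,0,0],[0,0,0]]]' 0.5
python3 -m crank '[[[0,0,0.01],[0,0,0]],[[0,0,0.01],[0,0,0]],[[0,0,0.01],[0,0,0]],[[0,0,0.004],[0,0,0]],[[0,0,0.003],[0,0,0]],[[0,0,0],[0,0,0]],[[0,0,0],[0,0,0]]]'
python3 -m crank '[[[0,0,0],[0,0,0]],[[0,0,0],[0,0,0]],[[0,0,0],[0,0,0]],[[0,0,0],[0,0,0]],[[0,0,0],[0,0,0]],[[0,0,0],[0,0,0]],[[0,0,0],[0,0,0]]]' 0 30
```

```text
time_s: 6.05
eef_pos: [0.5515, 0.1518, 0.1006]
tool_rot: [0.0, 0.698, 0.716, -0.0]
ft_force: [0.3, -0.3, -0.6]
opening: 0.0458
gripper_force: 0.0
time_s: 6.75
eef_pos: [0.5517, 0.1518, 0.0638]
tool_rot: [0.0, 0.698, 0.716, 0.0]
ft_force: [-0.4, -0.3, 0.3]
opening: 0.0457
gripper_force: 0.0
time_s: 7.45
eef_pos: [0.5516, 0.1519, 0.0638]
tool_rot: [0.0, 0.698, 0.716, 0.0]
ft_force: [0.2, 0.5, 2.0]
opening: 0.0157
gripper_force: 30.0
```

```bash
python3 -m crank '[[[0,0,-0.004],[0,0,0]],[[0,0,-0.006],[0,0,0]],[[0,0,-0.01],[0,0,0]],[[0,0,-0.01],[0,0,0]],[[0,0,-0.01],[0,0,0]],[[-0.01,0,0],[0,0,0]],[[-0.02,-0.002,0],[0,0,0]],[[-0.03,-0.002,0],[0,0,0]],[[-0.03,-0.002,0],[0,0,0]],[[-0.035,-0.003,0],[0,0,0]],[[-0.035,-0.003,0],[0,0,0]],[[-0.035,-0.003,0],[0,0,0]],[[-0.035,-0.003,0],[0,0,0]],[[-0.035,-0.002,0],[0,0,0]],[[-0.035,-0.002,0],[0,0,0]],[[-0.03,-0.002,0],[0,0,0]],[[-0.015,0,0],[0,0,0]],[[-0.008,0,0],[0,0,-0.06]],[[0,0,0],[0,0,0]],[[0,0,0],[0,0,0]]]'
python3 - <<'E'
from h import *
go([.537,-.201,-.0],5)
f=r.grab_frame("scene");save(f,"sc1");P=pts(f);hsv=cv2.cvtColor(f["image"],cv2.COLOR_RGB2HSV)
q=P[(hsv[...,2]>170)&(hsv[...,1]>70)&(P[...,2]>.09)&(P[...,2]<.13)&(abs(P[...,0]-.537)<.09)&(abs(P[...,1]+.2)<.2)]
print(len(q),cv2.minAreaRect((q[:,:2]*1000).astype(np.float32)),np.percentile(q[:,2],[5,50,95]))
E
```

```text
time_s: 9.45
eef_pos: [0.5368, -0.2008, 0.1034]
tool_rot: [-0.0, 0.676, 0.737, 0.0]
ft_force: [-0.4, 0.3, -1.2]
opening: 0.0154
gripper_force: 30.0
t 9.45 pos [ 0.5368 -0.2008  0.1034] turn [-0.0002 -0.0009 -0.0016] shift after turn [-0.0002  0.0002  0.1034]
F [-0.4  0.3 -1.2] open 0.0154 grip 30.0
5703 ((536.5375366210938, -199.56460571289062), (113.16226196289062, 240.91067504882812), 4.806511402130127) [0.1113554  0.11399467 0.11641013]
```

```bash
python3 -m crank '[[[0,0,0.01],[0,0,0]],[[0,0,0.015],[0,0,0]],[[0,0,0.02],[0,0,0]],[[0,0,0.02],[0,0,0]],[[0,0,0.015],[0,0,0]],[[0,0,0.01],[0,0,0]],[[0,0,0.006],[0,0,0]],[[0,0,0.004],[0,0,0]],[[0,0,0.003],[0,0,0]],[[0,0,0.001],[0,0,0]],[[0,0,0],[0,0,0]],[[0,0,0],[0,0,0]]]'
```

```text
time_s: 10.7
eef_pos: [0.5372, -0.2018, 0.0]
tool_rot: [0.0, 0.676, 0.737, 0.0]
ft_force: [-0.7, -0.5, -1.5]
opening: 0.0156
gripper_force: 30.0
```

```bash
python3 -m crank '[[[0,0,0.001],[0,0,0]],[[0,0,0.001],[0,0,0]],[[0,0,0],[0,0,0]],[[0,0,0],[0,0,0]]]'
```

```text
time_s: 11.1
eef_pos: [0.537, -0.2017, -0.0022]
tool_rot: [0.0, 0.676, 0.737, 0.0]
ft_force: [-0.6, 0.3, 0.6]
opening: 0.0156
gripper_force: 30.0
```

```bash
python3 -m crank '[[[0,0,0],[0,0,0]],[[0,0,0],[0,0,0]],[[0,0,0],[0,0,0]],[[0,0,0],[0,0,0]],[[0,0,0],[0,0,0]],[[0,0,0],[0,0,0]],[[0,0,-0.01],[0,0,0]],[[0,0,-0.02],[0,0,0]],[[0,0,-0.03],[0,0,0]],[[0,0,-0.03],[0,0,0]],[[0,0,-0.03],[0,0,0]],[[0,0,-0.03],[0,0,0.06]],[[0,0,0],[0,0,0]]]' 0.45 25
python3 -m crank '[[[0.02,0.001,0],[0,0,0]],[[0.03,0.002,0],[0,0,0]],[[0.035,0.003,0],[0,0,0]],[[0.035,0.003,0],[0,0,0]],[[0.035,0.003,0],[0,0,0]],[[0.035,0.003,0],[0,0,0]],[[0.035,0.003,0],[0,0,0]],[[0.035,0.003,0],[0,0,0]],[[0.035,0.002,0],[0,0,0]],[[0.03,0.001,0],[0,0,0]],[[0.02,0,0],[0,0,0]],[[0.016,0,0],[0,0,0]],[[0,0,0],[0,0,0]],[[0,0,0],[0,0,0]]]'
python3 - <<'E'
from h import *
go([.552,.1595,.0],1.5)
f=r.grab_frame("scene");P=pts(f);hsv=cv2.cvtColor(f["image"],cv2.COLOR_RGB2HSV)
q=P[(hsv[...,2]>150)&(hsv[...,1]>70)&(P[...,2]>.003)&(P[...,2]<.05)&(abs(P[...,0]-.537)<.09)&(abs(P[...,1]+.2)<.15)]
print(len(q),cv2.minAreaRect((q[:,:2]*1000).astype(np.float32)),np.percentile(q[:,2],[5,50,95]))
w=r.grab_frame("wrist");save(w,"w2");np.savez("w2.npz",**{k:np.array(v) for k,v in w.items()})
P=pts(w);m=(P[...,2]>.017)&(P[...,2]<.04)&(abs(P[...,0]-.551)<.047)&(abs(P[...,1]-.13)<.11)
n,l,st,_=cv2.connectedComponentsWithStats(m.astype(np.uint8))
for i in range(1,n):
  if st[i,4]>500:
    q=P[l==i]; print(st[i],cv2.minAreaRect((q[:,:2]*1000).astype(np.float32)),np.percentile(q[:,2],[5,50,95]))
E
```

```text
time_s: 12.4
eef_pos: [0.5395, -0.2029, 0.1524]
tool_rot: [0.004, 0.698, 0.716, 0.002]
ft_force: [-0.0, -1.1, 0.5]
opening: 0.0413
gripper_force: 0.0
time_s: 13.8
eef_pos: [0.5512, 0.1588, 0.1474]
tool_rot: [0.0, 0.698, 0.716, -0.0]
ft_force: [-0.0, -0.2, -0.5]
opening: 0.0417
gripper_force: 0.0
t 13.8 pos [0.5512 0.1588 0.1474] turn [-0.0003  0.0008 -0.0001] shift after turn [0.0007 0.0008 0.1474]
F [-0.  -0.2 -0.5] open 0.0417 grip 0.0
6314 ((544.7500610351562, -208.0003204345703), (174.64149475097656, 266.2093811035156), 9.771173477172852) [0.00547284 0.00858383 0.02940691]
[ 259  120  112  198 7320] ((538.1080932617188, 151.65167236328125), (91.36968994140625, 159.7994842529297), 15.552921295166016) [0.01841514 0.02633225 0.02757156]
[ 267  330   98   16 1367] ((553.1973266601562, 56.36271286010742), (80.99784088134766, 2.458523988723755), 1.0549613237380981) [0.01825905 0.02893398 0.0390055 ]
```

View pics/w2.png

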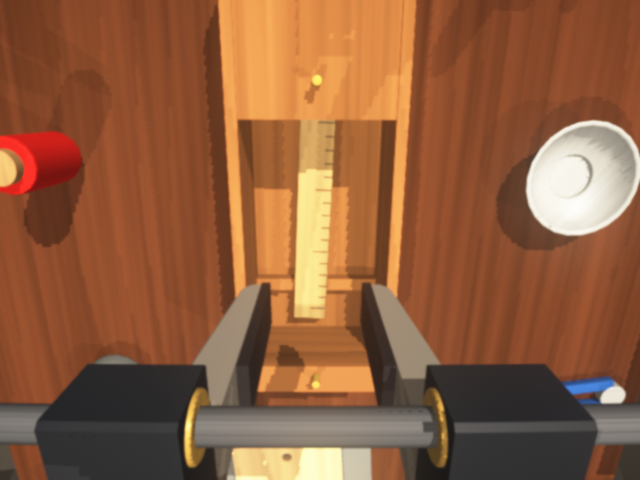

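The wrist view shows the ruler pale and unobstructed, from (317,120) at the deck edge to (309,318) at its front end. It is slightly yawed and lies on the battens.

Run:
```python
from h import *
w=dict(np.load("w2.npz"));P=pts(w);hsv=cv2.cvtColor(w["image"],cv2.COLOR_RGB2HSV)
m=np.zeros((480,640),bool);m[115:330,285:345]=1
m&=(P[...,2]>.0225)&(P[...,2]<.03)
m=cv2.morphologyEx(m.astype(np.uint8),cv2.MORPH_OPEN,np.ones((5,5)))>0
q=P[m]*1000;print(len(q),np.percentile(q[:,2],[5,50,95]))
for y in range(70,235,15):
    k=q[abs(q[:,1]-y)<4]
    if len(k)>10: print(y,len(k),np.percentile(k[:,0],[1,99]).round(1),k[:,0].mean().round(1))
print("front y",np.percentile(q[:,1],[.2,99.8]))
f=r.grab_frame("scene");P=pts(f);hsv=cv2.cvtColor(f["image"],cv2.COLOR_RGB2HSV)
q=P[(hsv[...,2]>190)&(hsv[...,1]>70)&(P[...,2]>.004)&(P[...,2]<.016)&(abs(P[...,0]-.537)<.09)&(abs(P[...,1]+.2)<.15)]
print(len(q),cv2.minAreaRect((q[:,:2]*1000).astype(np.float32)),np.percentile(q[:,2],[5,50,95]))
```

```text
6538 [25.28106299 26.43806417 27.60070303]
85 265 [534.4 559.6] 547.0
100 280 [535.1 560. ] 547.3
115 283 [535.  560.3] 547.6
130 294 [535.7 560.7] 548.3
145 318 [535.6 561. ] 548.4
160 324 [536.2 561.2] 548.7
175 342 [536.  561.5] 548.7
190 354 [536.6 561.7] 549.2
205 371 [536.4 562. ] 549.4
220 391 [537.  562.2] 549.6
front y [ 74.63434962 234.80258372]
5743 ((536.260498046875, -201.1365966796875), (114.81188201904297, 241.14149475097656), 4.907872200012207) [0.00564386 0.00841556 0.01129692]
```

```bash
python3 -m crank '[[[0,0,0],[0,0,0.045]],[[-0.004,-0.003,0],[0,0,0]],[[0,0,0.01],[0,0,0]],[[0,0,0.02],[0,0,0]],[[0,0,0.025],[0,0,0]],[[0,0,0.025],[0,0,0]],[[0,0,0.025],[0,0,0]],[[0,0,0.015],[0,0,0]],[[0,0,0.01],[0,0,0]],[[0,0,0.007],[0,0,0]],[[0,0,0.005],[0,0,0]],[[0,0,0.004],[0,0,0]],[[0,0,0.004],[0,0,0]],[[0,0,0],[0,0,0]],[[0,0,0],[0,0,0]]]'
python3 - <<'E'
from h import *
go([.5485,.155,-.003],-1.1)
for n in ("scene","side"):
    f=r.grab_frame(n);P=pts(f)
    m=(abs(P[...,0]-.5485)<.1)&(abs(P[...,1]-.155)<.05)&(P[...,2]>.08)&(P[...,2]<.14)
    q=P[m];print(n,np.percentile(q[:,2],[0.5,5,20]),np.percentile(q[:,0],[1,99]),[np.sum((q[:,2]>z)&(q[:,2]<z+.005)) for z in np.arange(.08,.12,.005)])
E
```

```text
time_s: 15.45
eef_pos: [0.5484, 0.156, -0.0021]
tool_rot: [0.0, 0.714, 0.701, 0.0]
ft_force: [-0.0, 0.8, 1.2]
opening: 0.0409
gripper_force: 0.0
t 15.45 pos [ 0.5484  0.156  -0.0021] turn [ 0.0005 -0.0002  0.0006] shift after turn [-0.001   0.0001  0.0009]
F [-0.   0.8  1.2] open 0.0409 grip 0.0
scene [0.08930781 0.10635801 0.11676138] [0.46351381 0.64265514] [np.int64(4), np.int64(2), np.int64(1), np.int64(4), np.int64(23), np.int64(73), np.int64(69), np.int64(176)]
side [0.08012022 0.08939117 0.11386308] [0.4588117  0.63805049] [np.int64(37), np.int64(24), np.int64(33), np.int64(19), np.int64(7), np.int64(39), np.int64(87), np.int64(190)]
```

```bash
python3 -m crank '[[[0,0,0],[0,0,0]],[[0,0,0],[0,0,0]],[[0,0,0],[0,0,0]],[[0,0,0],[0,0,0]],[[0,0,0],[0,0,0]],[[0,0,0],[0,0,0]]]' 0 25
```

```text
time_s: 16.15
eef_pos: [0.5484, 0.156, -0.0022]
tool_rot: [0.0, 0.714, 0.7, 0.0]
ft_force: [0.2, 0.1, 2.8]
opening: 0.0258
gripper_force: 25.0
```

```bash
python3 -m crank '[[[0,0,-0.002],[0,0,0]],[[0,0,-0.002],[0,0,0]],[[0,0,-0.0046],[0,-0.026,0]],[[-0.0001,0,-0.0046],[0,-0.026,0]],[[-0.0002,0,-0.0046],[0,-0.026,0]],[[-0.0004,0,-0.0046],[0,-0.026,0]],[[0,0,0],[0,0,0]],[[0,0,0],[0,0,0]]]'
python3 -c "
from h import *
go([.5485,.156,.0],-1.1,6)
f=r.grab_frame('side');save(f,'s3')
"
```

```text
time_s: 16.95
eef_pos: [0.548, 0.156, 0.0199]
tool_rot: [0.036, 0.712, 0.7, -0.037]
ft_force: [0.8, -0.1, -1.7]
opening: 0.0255
gripper_force: 25.0
t 16.95 pos [0.548  0.156  0.0199] turn [-0.0001 -0.001   0.0012] shift after turn [0.002  0.0005 0.0198]
F [ 0.8 -0.1 -1.7] open 0.0255 grip 25.0
```

```bash
python3 -c "
import cv2
i=cv2.imread('pics/s3.png')[130:290,220:430];cv2.imwrite('pics/s3c.png',cv2.resize(i,(630,480)))"
```

```text
(no output)
```

View pics/s3c.png

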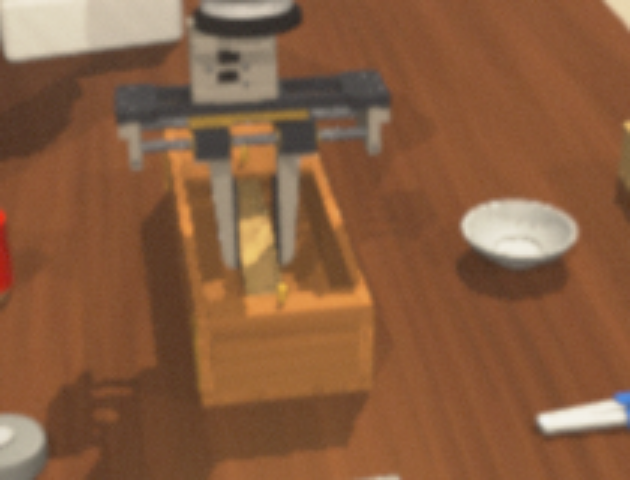

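The crop shows the ruler held between the fingers, with its front end at about (262,290) rising and clear of the end block. The force is only the ruler's weight, so I'll continue to 15°.

```bash
python3 -m crank '[[[-0.0005,0,-0.0046],[0,-0.026,0]],[[-0.0006,0,-0.0046],[0,-0.026,0]],[[-0.0007,0,-0.0045],[0,-0.026,0]],[[-0.0008,0,-0.0045],[0,-0.026,0]],[[-0.001,0,-0.0045],[0,-0.026,0]],[[-0.001,0,-0.0045],[0,-0.026,0]],[[0,0,0],[0,0,0]],[[0,0,0],[0,0,0]]]'
python3 - <<'E'
from h import *
go([.5485,.156,.0475],-1.1,15)
f=r.grab_frame("scene");save(f,"sc4");P=pts(f);hsv=cv2.cvtColor(f["image"],cv2.COLOR_RGB2HSV)
m=(abs(P[...,0]-.5475)<.03)&(P[...,1]>.05)&(P[...,1]<.23)&(hsv[...,1]>60)&(hsv[...,2]>120)
q=P[m]
for y in np.arange(.055,.235,.01):
    k=q[abs(q[:,1]-y)<.005]; 
    if len(k): print(round(y,3),len(k),np.percentile(k[:,2],[10,50,90]).round(3),k[:,0].mean().round(3))
E
```

```text
time_s: 17.8
eef_pos: [0.5481, 0.1562, 0.0476]
tool_rot: [0.091, 0.707, 0.695, -0.093]
ft_force: [-0.6, 0.5, -1.3]
opening: 0.0254
gripper_force: 25.0
t 17.8 pos [0.5481 0.1562 0.0476] turn [ 0.0003 -0.0015  0.0012] shift after turn [-0.0001  0.0004  0.0001]
F [-0.6  0.5 -1.3] open 0.0254 grip 25.0
0.055 71 [0.066 0.068 0.069] 0.549
0.075 28 [0.005 0.007 0.009] 0.549
0.085 135 [0.006 0.01  0.094] 0.548
0.095 146 [0.007 0.018 0.092] 0.548
0.105 128 [0.014 0.019 0.09 ] 0.548
0.115 159 [0.005 0.008 0.087] 0.548
0.125 162 [0.005 0.008 0.085] 0.549
0.135 158 [0.005 0.008 0.082] 0.549
0.145 150 [0.005 0.008 0.079] 0.549
0.155 238 [0.006 0.075 0.098] 0.552
0.165 246 [0.006 0.087 0.131] 0.55
0.175 409 [0.007 0.204 0.272] 0.546
0.185 130 [0.006 0.218 0.277] 0.551
0.195 175 [0.007 0.362 0.404] 0.55
0.205 152 [0.006 0.183 0.422] 0.554
0.215 176 [0.006 0.423 0.459] 0.554
0.225 337 [0.056 0.455 0.469] 0.543
```

Step 2's geometry holds: the front end is at z ≈ 0.09 and the back end is near case y = +0.136, z = 0.027. The measured slope is about 14°. Next I'll draw it out along its own axis.

```bash
python3 -m crank '[[[-0.005,0,0.0001],[0,0,0]],[[-0.01,0,0.0002],[0,0,0]],[[-0.01,0,0.0002],[0,0,0]],[[-0.01,0,0.0002],[0,0,0]],[[-0.01,0,0.0002],[0,0,0]],[[-0.01,0,0.0002],[0,0,0]],[[0,0,0],[0,0,0]]]'
python3 -m crank '[[[-0.01,0,0.0002],[0,0,0]],[[-0.01,0,0.0002],[0,0,0]],[[-0.01,0,0.0002],[0,0,0]],[[-0.01,0,0.0002],[0,0,0]],[[-0.01,0,0.0002],[0,0,0]],[[-0.01,0,0.0002],[0,0,0]],[[-0.01,0,0.0002],[0,0,0]],[[0,0,0],[0,0,0]],[[0,0,0],[0,0,0]]]'
python3 - <<'E'
from h import *
go([.5485,.156,.0475],-1.1,15)
f=r.grab_frame("scene");save(f,"sc5");P=pts(f)
E
```

```text
time_s: 18.55
eef_pos: [0.5474, 0.1004, 0.0613]
tool_rot: [0.091, 0.709, 0.694, -0.093]
ft_force: [0.5, 0.1, -1.0]
opening: 0.0257
gripper_force: 25.0
time_s: 19.45
eef_pos: [0.546, 0.0345, 0.0774]
tool_rot: [0.091, 0.708, 0.694, -0.092]
ft_force: [0.8, 0.2, -1.2]
opening: 0.0256
gripper_force: 25.0
t 19.45 pos [0.546  0.0345 0.0774] turn [ 0.0003 -0.0022  0.0001] shift after turn [ 0.1251  0.0002 -0.0026]
F [ 0.8  0.2 -1.2] open 0.0256 grip 25.0
```

View pics/sc5.png

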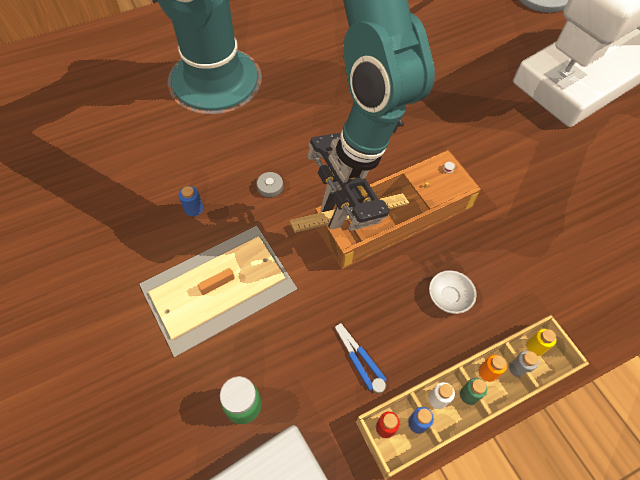

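The view shows the cover centred on the mat and the ruler slanting out of the opening, its back end at (405,200) in the opening and clear of the deck edge. Next I'll lift straight up and level it.

```bash
python3 -m crank '[[[-0.0013,0,-0.005],[0,0,0]],[[-0.0026,0,-0.0097],[0,0,0]],[[-0.0039,0,-0.0145],[0,0,0]],[[-0.0039,0,-0.0145],[0,0,0]],[[-0.0039,0,-0.0145],[0,0,0]],[[-0.0039,0,-0.0145],[0,0,0]],[[-0.0039,0,-0.0145],[0,0,0]],[[-0.0026,0,-0.0097],[0,0,0]],[[-0.0013,0,-0.005],[0,0,0]],[[0,0,0],[0,0.026,0]],[[0,0,0],[0,0.04,0]],[[0,0,0],[0,0.04,0]],[[0,0,0],[0,0.04,0]],[[0,0,0],[0,0.04,0]],[[0,0,0],[0,0.03,0]],[[0,0,0],[0,0.025,0]],[[0,0,0],[0,0,0]],[[0,0,0],[0,0,0]],[[0,0,0],[0,0,0]],[[0,0,0],[0,0,0]]]'
python3 - <<'E'
from h import *
go([.5485,.03,.18],-1.1,0)
f=r.grab_frame("scene");save(f,"sc6");P=pts(f);hsv=cv2.cvtColor(f["image"],cv2.COLOR_RGB2HSV)
m=(abs(P[...,0]-.546)<.02)&(P[...,1]>-.12)&(P[...,1]<.25)&(P[...,2]>.12)&(P[...,2]<.26)&(hsv[...,1]>60)&(hsv[...,2]>150)
q=P[m]
for y in np.arange(-.115,.235,.02):
    k=q[abs(q[:,1]-y)<.01]
    if len(k)>5: print(round(y,3),len(k),np.percentile(k[:,2],[10,50,90]).round(3))
E
```

```text
time_s: 21.5
eef_pos: [0.5459, 0.0349, 0.1827]
tool_rot: [0.007, 0.713, 0.701, -0.007]
ft_force: [-0.0, 0.5, -0.6]
opening: 0.026
gripper_force: 25.0
t 21.5 pos [0.5459 0.0349 0.1827] turn [-0.0002  0.0192  0.0017] shift after turn [-0.0049  0.0027  0.0027]
F [-0.   0.5 -0.6] open 0.026 grip 25.0
-0.055 16 [0.21  0.212 0.213]
-0.035 147 [0.209 0.212 0.213]
-0.015 144 [0.209 0.211 0.212]
0.005 140 [0.209 0.21  0.212]
0.025 106 [0.208 0.21  0.212]
0.125 85 [0.205 0.208 0.209]
0.145 143 [0.205 0.207 0.208]
0.165 144 [0.204 0.206 0.208]
0.185 147 [0.203 0.206 0.207]
0.205 119 [0.203 0.205 0.207]
```

View pics/sc6.png

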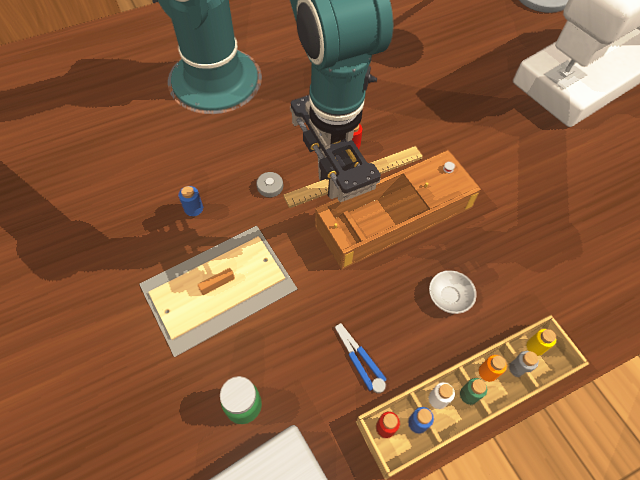

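The ruler is level at z ≈ 0.20–0.21, held from (290,200) to (420,155). The cover lies on the mat, and nothing else has moved. I'm handing it in.

```bash
python3 -m crank '[[[0,0,0],[0,0,0]],[[0,0,0],[0,0,0]],[[0,0,0],[0,0,0]]]'; python3 -c "
from rig import r
print(r.finish_job())"
```

```text
time_s: 21.85
eef_pos: [0.546, 0.0345, 0.1828]
tool_rot: [0.007, 0.714, 0.701, -0.007]
ft_force: [-0.3, 1.0, -0.1]
opening: 0.026
gripper_force: 25.0
the job is handed in; nothing more can be done
None
```

I handed the job in at 21.9 s (the verdict isn't shown): the cover lies centred on the mat, the ruler came out slantwise and is held level about 13 cm above the case, and the first grip closed above the handle because the reported TCP height read 30 mm low, which I corrected for.

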